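# Turn the oatcake off the griddle with the turner

## Task

With the turner, turn the oatcake over off the griddle, so that it lies upside down and flat on the bread board next to it; do not touch the oatcake with your fingers or let it fall on the worktop, and go lightly with the blade on the griddle, whose coating must not be scored. Then lay the turner down on the bare worktop, clear of the griddle, board and oatcake, and let go. Leave everything else where it stands.

Things in the scene. Friction and masses are not known exactly. Their poses are not given: they have to be found in the camera images.
- oatcake: Stiff round oat biscuit, 100 mm across, 10 mm thick, about 90 g, loose on the griddle. Both its rims are bevelled (the outermost 5 mm rises 3 mm), so a blade can wedge under. Origin at its centre, 5 mm above its underside; z points up at the start and is to point down at the end. Its upper face shows small pricked holes, the other is plain. It slides rather than tips when pushed low.
- griddle: Fixed flat black griddle with a coating that a blade pressed with over 12 N would score; 182 mm (x) by 242 mm (y), a loop handle reaching 27 mm out from each x end. Origin at the centre of its underside, z up. The cooking face, 170 by 230 mm, is 11 mm above the worktop; a 6 mm wide rim all round stands 7 mm above that face (18 mm above the worktop). The bread board adjoins its +y side.
- griddle_rim (a point): The middle of the inner foot of the griddle's +y rim (the one by the board): where the cooking face meets the upright rim. Same axes as the griddle; the rim runs along x. The oatcake, pushed along +y, comes to a stop against this rim and can be tipped over it.
- board: Fixed wooden bread board, 200 mm (x) by 220 mm (y), 18 mm thick, so its top is level with the griddle's rim; its -y edge lies against the outside of the griddle's +y rim (1 mm gap). Origin at the centre of its underside, same axes as the griddle.
- turner: Kitchen turner (spatula), 170 g. Steel blade 90 mm long, 70 mm wide, 2 mm thick, lying on the worktop but bent up from its rear edge by wear, 1 to 11 degrees, never the same: the front edge stands 2 to 18 mm high. A two-rod neck rises 44 mm behind it to a straight black handle, 18 wide, 22 high, 182 long, sloping back down. Origin under the middle of the blade's rear edge, x forward, z up.
- turner_grip (a point): Middle of the handle 55 mm behind the blade's rear edge and about 41 mm above the body's origin, near the balance point: a good place to grip, across the handle's 18 mm width. Axes as the turner. The blade's front edge lies 145 mm ahead of here, and 41 mm lower less the rise from the blade's bend (the bend is stiff and does not change in use).
- mug: White mug, 82 mm across, 95 mm high; a bystander. Origin under its centre.
- salt: Small glass salt jar, 38 mm across, 75 mm high; a bystander. Origin under its centre.
- jam: Amber jam jar, 68 mm across, 100 mm high; a bystander. Origin under its centre.
- can: Plain tin can, 66 mm across, 110 mm high; a bystander. Origin under its centre.
- bowl: Blue bowl, 150 mm across, 55 mm high; a bystander. Origin under its centre.
- spoon: Wooden-handled steel spoon lying on the worktop; a bystander.
Mind the look-alikes: they are no part of the job. There is more than one size of the oatcake; the job needs the smallest.

How it is judged:
On the way, in this order (a step that is already met when the one before it is completed fails the run):
1. the turner holds the oatcake tipped up by its edge (more than 20 degrees) (angle between oatcake's own z axis and vertical between 0.35 and 1.6 rad and contact force between turner and oatcake above 0.02 N), for 0.1 s.
2. the oatcake lies upside down on the board (angle between oatcake's own z axis and vertical above 3 rad and contact force between oatcake and board above 0.1 N), for 0.2 s.
At the end, for the whole second after the job is handed in: The oatcake rests on the board upside down (within 0.1 rad of flat), its centre at least 10 mm inside the board's outline, 20 to 26 mm above its underside; the turner rests on the worktop (rear blade edge below 15 mm, grip point below 60 mm), touching neither oatcake, griddle nor board (angle between oatcake's own z axis and vertical above 3.04 rad and y of oatcake in the frame of board between -0.1 and 0.1 m and x of oatcake in the frame of board between -0.09 and 0.09 m and z of oatcake in the frame of board between 0.02 and 0.026 m and linear speed of each of oatcake, turner below 0.01 m/s and height (world z) of turner below 0.015 m and height (world z) of turner_grip below 0.06 m and contact force between turner and oatcake below 0.01 N and contact force between turner and griddle below 0.01 N and contact force between turner and board below 0.01 N).
It fails at once if the robot touches the oatcake with anything but the turner (contact force between any of the fingers, the arm and oatcake above 0.3 N).
It fails at once if the oatcake falls off to the worktop (height (world z) of oatcake below 0.012 m).
It fails at once if a bystander is moved more than 30 mm (distance of any of mug, salt, jam, can, bowl, spoon from where it was at the start of the episode above 0.03 m).
It fails at once if the turner is pressed hard on the griddle (contact force between turner and griddle above 12 N).
It also fails if it takes over 66 s, if anything falls off the work surface, if the arm or the gripper's body presses on something with over 40 N, if the wrist force passes 120 N, or if a joint passes its speed limit or range.

## Robot

A 6-joint arm with a two-finger parallel gripper is mounted at the origin on the work surface. World frame = base frame: x ahead of the robot, y to its left, z up, the work surface at z = 0. Lengths are in m, angles in rad, forces in N, time in s.
With the tool pointing down it reaches from about 0.425 to 0.95 m from the base axis. Payload 14.7 kg.
Tool frame: the origin (TCP) lies midway between the tips of the shut fingers; the grasp point (between the pads) lies 19 mm behind it; z points along the fingers, y is the line along which they close (so a half turn about z gives the same grasp; the last joint's range is limited). The gripper opens to 85 mm and grips with 20 to 120 N. Pads are 22 mm wide; open, the fingers measure 114 mm over their backs; the gripper's body (76 mm by 85 mm) begins 54 mm behind the grasp point. The pads swing forward as they close: fully open they stand 13 mm farther back than shut.
Start: joints at [-1.369, 0.48, 1.596, -0, 1.065, -0.047], TCP at [0.16, -0.63, 0.231] pointing down, gripper open.
Joint ranges: [-2.75, 2.75], [-0.82, 2.05], [0.23, 2.67], [-1.56, 4.7], [0.09, 2.69], [-2.92, 2.92]. Speed limits (rad/s): [1.89, 1.89, 2.39, 3.01, 3.01, 3.01].

## Interface

Orientations are given as a rotation vector (axis times angle).
In Python, from cell import * gives the robot as it stands.
- The arm moves only by the shell command python3 -m inch 'ROWS' [FORCE]. ROWS is JSON, a list of rows, each a list of 3 entries, a list of its own where there are three numbers: the turn, a rotation vector about the tool's x, y, z in degrees, then the shift along the tool's x, y, z in mm, then the closure, from 0 (fully open) to 1 (shut). A call has 1 to 12 rows; each row shifts and turns the commanded pose from where the row before left it, along the tool's axes as they then stand; what a row does not reach is not made up. A row lasts 1/10 s, in which the tool goes at most 50 mm and 8.59 degrees, less where a joint would pass 70% of its speed; a pose out of reach is approached as far as the arm can. A call with a gripper value outside its range is refused whole. The fingers move at their own pace and stop on an object; FORCE is the grip in N (left out, the last holds). Time passes only in rows, so rows that do not move let the fingers close. It gives the time, the measured TCP pose, the force, the opening and the grip force at its end, in the units of the state.
- observe(): the state, without advancing time (a new reading comes with each control period).
- capture(name): name is "side" or "top"; returns the picture (420x560x3 uint8, blue, green, red); there is no depth.
- camera_params(name): a dict with "fx", "fy", "cx", "cy" (pixels), "dist_coeffs" ([k1, k2, p1, p2, k3] as OpenCV has them; the pictures are not rectified), "rvec" (rotation vector, rad) and "tvec" (3), from world to camera coordinates, as OpenCV has them. Camera axes: x right, y down, z forward; pixel columns grow to the right and rows downward; lengths in m; the calibration is good to about 2 mm. A picture is of the moment at which its call begins. camera_params takes no time and is no camera call.
- close_job(): hands the job in; it is judged then, once.
Trained networks look in the newest picture that a camera, given by its name, has taken for a name from the list of things; names that differ only in an ending like _2 or _b are one class to them, and where a whole thing is asked for, a point or a joint stands for the part that bears it (a point fixed in the world has none). Each returns a list of dicts, best first, with "p" (0 to 1); they miss things now and then, are a little off and sometimes report something else, mostly with a low value. They report only what shows in the picture. A call takes as long as a camera call. They do not tell look-alikes from the thing itself.
- boxes_of(camera, query): "bbox" ([centre column, centre row, width, height] in pixels, round what is visible of it).
- trace(camera, query): "pixels" (420x560 bool, what is visible of it) and "bbox" ([centre column, centre row, width, height] in pixels, round what is visible of it).
The state is a dict: "clock": time; "joints": joint angles; "qd": joint speeds; "tau": joint torques, N m; "eef_pos": TCP position; "tool_rot": TCP orientation; "contact_force": force on the tool from outside, world axes, zero at the start; "torque": the same for the moment, N m; "finger_gap": finger opening in m; "grasp_force": force on a finger pad.
Only numpy, scipy, OpenCV 4.12 (cv2) and the standard library are available. Lean on these libraries where they do the work, as an engineer would, in place of code of your own. Each camera call takes 0.05 s, during which the arm holds its last target. There are 200 camera calls.

## Working session

There is one attempt and no reset: what is moved stays moved. The work goes in short steps, Python scripts to look and compute and a shell command to move; the robot and the scene stay as the last step left them, time stands still between calls to the robot, and variables do not carry over. Pictures are saved under pics/ and viewed, at most 10 in all, crops included, and the job is handed in when it is done.

```bash
mkdir -p pics; ls
cat > h.py <<'E'
from cell import *
import numpy as np, cv2
from scipy.spatial.transform import Rotation as R
def px2w(cam,pts,z):
    c=camera_params(cam);K=np.array([[c['fx'],0,c['cx']],[0,c['fy'],c['cy']],[0,0,1]])
    u=cv2.undistortPoints(np.array(pts,float).reshape(-1,1,2),K,np.array(c['dist_coeffs'])).reshape(-1,2)
    Rm=cv2.Rodrigues(np.array(c['rvec'],float))[0];t=np.array(c['tvec'],float).ravel()
    o=-Rm.T@t;d=np.c_[u,np.ones(len(u))]@Rm
    return o+d*((z-o[2])/d[:,2])[:,None]
def w2px(cam,P):
    c=camera_params(cam);K=np.array([[c['fx'],0,c['cx']],[0,c['fy'],c['cy']],[0,0,1]])
    return cv2.projectPoints(np.array(P,float).reshape(-1,1,3),np.array(c['rvec'],float),np.array(c['tvec'],float),K,np.array(c['dist_coeffs']))[0].reshape(-1,2)
E
python3 - <<'E'
from h import *
a=capture('top');b=capture('side')
cv2.imwrite('pics/top0.png',cv2.resize(a,(800,600)));cv2.imwrite('pics/side0.png',cv2.resize(b,(800,600)))
for cam in('top','side'):
  c=camera_params(cam);Rm=cv2.Rodrigues(np.array(c['rvec'],float))[0];print(cam,c['fx'],-Rm.T@np.array(c['tvec']).ravel(),Rm[2])
  for q in('oatcake','griddle','board','turner','turner_grip','bowl','mug'):
    for d in trace(cam,q)[:4]:
      if d['p']>.3: print(cam,q,round(d['p'],2),np.round(d['bbox'],1),np.round(cv2.minAreaRect(np.argwhere(d['pixels'])[:,::-1].astype(np.float32))[2],1), px2w(cam,[d['bbox'][:2]],0.015).round(3))
print(observe())
E
```

```text
pics
top 379.42849378024243 [0.43967623 0.0131613  0.99458555] [ 0.10859914  0.00386169 -0.99407812]
top oatcake 0.82 [293.4 290.1  55.1  51.4] 90.0 [[ 0.345 -0.032  0.015]]
top oatcake 0.68 [292.  209.4  39.4  35.5] 90.0 [[ 0.552 -0.027  0.015]]
top oatcake 0.57 [224.4 302.   52.9  54.7] 45.0 [[0.312 0.143 0.015]]
top griddle 0.89 [308.5 201.9  98.8  92.2] 82.2 [[ 0.572 -0.069  0.015]]
top board 0.74 [222.5 213.1  97.2  87.6] 83.2 [[0.54  0.154 0.015]]
top turner 0.94 [445.8 224.2  31.3 116.9] 9.0 [[ 0.518 -0.43   0.015]]
top turner_grip 0.93 [447.6 224.9  33.  113.6] 8.1 [[ 0.516 -0.435  0.015]]
top bowl 0.82 [108.  178.6  58.9  61.6] 45.0 [[0.628 0.463 0.015]]
top mug 0.76 [117.8 263.2  52.   34.1] 63.4 [[0.405 0.423 0.015]]
side 408.79427853347096 [0.00617009 0.68368889 0.76985095] [ 0.48712478 -0.58997016 -0.64392908]
side oatcake 0.84 [284.4 202.2  28.8  29.5] 90.0 [[ 0.565 -0.022  0.015]]
side oatcake 0.8 [350.5 240.7  53.3  35.6] 90.0 [[ 0.337 -0.018  0.015]]
side oatcake 0.77 [322.  287.7  59.6  52.2] 90.0 [[0.302 0.155 0.015]]
side griddle 0.58 [290.  195.5  87.4  66. ] 21.
[... 496 characters left out ...]
3 [[0.442 0.402 0.015]]
{'clock': 0.8, 'joints': array([-1.36858664e+00,  4.80199683e-01,  1.59631692e+00,  1.62532157e-06,
        1.06509222e+00, -4.66396645e-02]), 'qd': array([-0.00018235,  0.00012047, -0.00061401, -0.00025242,  0.00012356,
        0.00066387]), 'tau': array([ 1.15654275e-03, -9.50410223e+01, -4.30640817e+01, -1.89709194e-04,
        3.74573692e-04, -3.99353451e-05]), 'eef_pos': array([ 0.16008097, -0.6299656 ,  0.23129045]), 'tool_rot': array([-3.11728978e+00, -3.89880594e-01, -2.53257330e-07]), 'contact_force': array([-0.18851304, -0.04841011,  0.34916975]), 'torque': array([ 0.00631171, -0.00840203,  0.07193247]), 'grasp_force': 0.0, 'finger_gap': 0.08547704454455807}
```

View pics/top0.png

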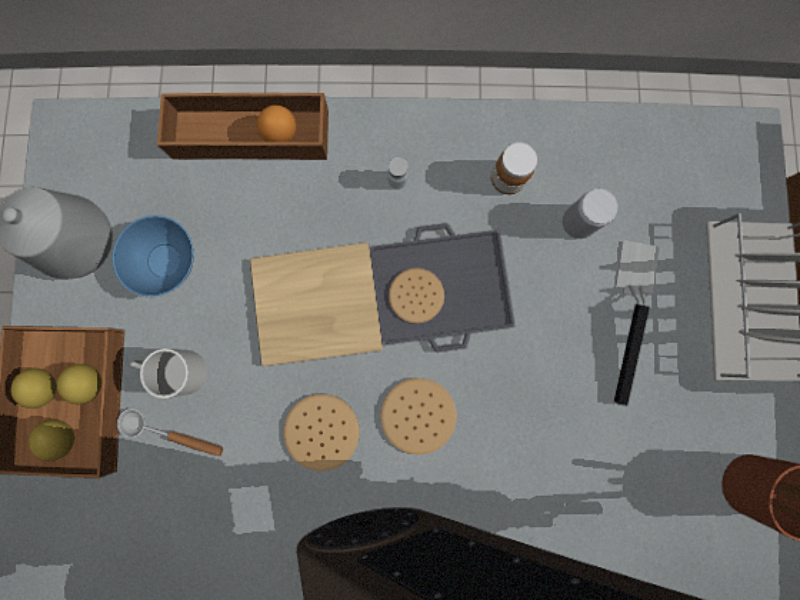

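View pics/side0.png

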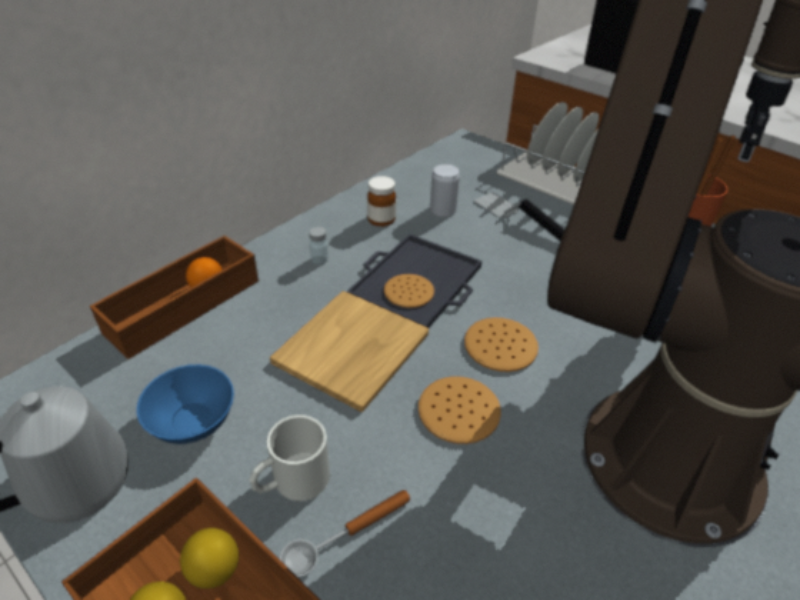

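Top view (800x600 scale): smallest oatcake on the griddle at (417,295), board at (317,305), and the turner at right with its blade at (637,262) and its handle from (641,305) to (622,403). The side view agrees; the two larger look-alikes lie on the worktop, nearer the robot. Next I measure precisely.

Run:
```python
from h import *
a=capture('top')
t=cv2.resize(a[160:290,415:480],None,fx=4.6,fy=4.6,interpolation=cv2.INTER_CUBIC)
g=cv2.resize(a[155:265,165:370],None,fx=2.3,fy=2.3,interpolation=cv2.INTER_CUBIC)
o=np.zeros((598,790,3),np.uint8);o[:598,:299]=t[:598];o[:g.shape[0],305:305+g.shape[1]]=g
cv2.imwrite('pics/c1.png',o);print(g.shape)
d=max([x for x in trace('top','board')],key=lambda x:x['p'])
p=np.argwhere(d['pixels'])[:,::-1]
w=px2w('top',p,.018)[:,:2]*1000
print('board',cv2.minAreaRect(w.astype(np.float32)))
for d in trace('top','oatcake'):
  if abs(d['bbox'][0]-292)<8 and d['bbox'][1]<250:
    p=np.argwhere(d['pixels'])[:,::-1];w=px2w('top',p,.019)[:,:2]*1000;print('cake',cv2.minEnclosingCircle(w.astype(np.float32)),w.mean(0))
# handle: dark pixels
d=trace('top','turner')[0];m=d['pixels']&(a.max(2)<45)
p=np.argwhere(m)[:,::-1].astype(np.float32);print(len(p))
c,s,ang=cv2.minAreaRect(p);print(c,s,ang)
u,sv,v=np.linalg.svd(p-p.mean(0),full_matrices=False);pr=(p-p.mean(0))@v[0]
e=[p.mean(0)+v[0]*pr.min(),p.mean(0)+v[0]*pr.max()];print(e)
for q in e:
  for z in (0.0,.015,.03,.045,.055):print(z,px2w('top',[q],z).round(3))
```

```text
(253, 471, 3)
board ((541.4571533203125, 157.92050170898438), (202.9150390625, 224.0729217529297), 8.473837852478027)
cake ((558.0891723632812, -25.396785736083984), 50.48715591430664) [557.78715513 -25.52681791]
666
(441.57647705078125, 247.9058837890625) (9.761869430541992, 70.28546142578125) 12.528807640075684
[array([449.02148, 213.5628 ], dtype=float32), array([433.85733, 282.18945], dtype=float32)]
0.0 [[ 0.548 -0.446  0.   ]]
0.015 [[ 0.546 -0.44   0.015]]
0.03 [[ 0.544 -0.433  0.03 ]]
0.045 [[ 0.543 -0.426  0.045]]
0.055 [[ 0.542 -0.421  0.055]]
0.0 [[ 0.367 -0.4    0.   ]]
0.015 [[ 0.368 -0.394  0.015]]
0.03 [[ 0.369 -0.388  0.03 ]]
0.045 [[ 0.37  -0.381  0.045]]
0.055 [[ 0.371 -0.377  0.055]]
```

View pics/c1.png

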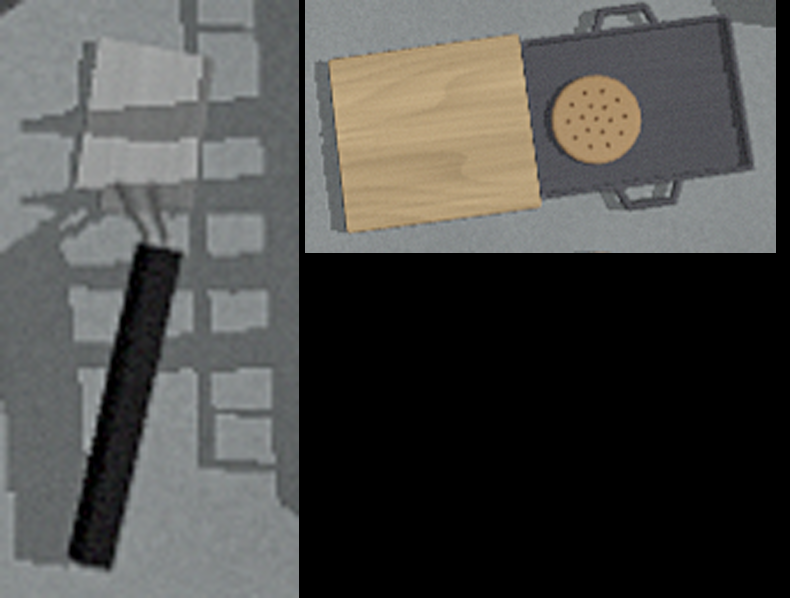

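Run:
```python
from h import *
f=lambda q:[415+q[0]/4.6-.4,160+q[1]/4.6-.4]
for n,q,z in(('FL',(97,38),.009),('FR',(203,58),.009),('RL',(77,187),.001),('RR',(191,208),.001),('FL0',(97,38),.002),('FR0',(203,58),.002)):
  print(n,px2w('top',[f(q)],z).round(4))
g=lambda q:[165+(q[0]-305)/2.3-.3,155+q[1]/2.3-.3]
P={n:px2w('top',[g(q)],.018)[0]*1e3 for n,q in dict(bTL=(330,60),bTR=(519,37),bBR=(541,207),bBL=(347,232),gTR=(726,16),gBR=(752,169),gTL=(522,42),gBL=(541,197)).items()}
for n in P:print(n,P[n].round(1))
for a,b,off in(('bTL','bTR',-90),('bBL','bBR',-90),('bBL','bTL',0),('bBR','bTR',0),('gBR','gTR',0),('gTL','gTR',-90),('gBL','gBR',-90)):
  d=P[b]-P[a];print(a,b,np.linalg.norm(d).round(),(np.degrees(np.arctan2(d[1],d[0]))-off))
```

```text
FL [[ 0.6691 -0.4107  0.009 ]]
FR [[ 0.6584 -0.4735  0.009 ]]
RL [[ 0.5826 -0.399   0.001 ]]
RR [[ 0.5713 -0.4664  0.001 ]]
FL0 [[ 0.6708 -0.4137  0.002 ]]
FR0 [[ 0.66   -0.4769  0.002 ]]
bTL [622.9 279.7  18. ]
bTR [652.   64.2  18. ]
bBR [459.3  36.1  18. ]
bBL [428.3 252.5  18. ]
gTR [ 679.7 -172.3   18. ]
gBR [ 504.7 -200.1   18. ]
gTL [646.2  60.7  18. ]
gBL [470.4  36.3  18. ]
bTL bTR 217.0 7.678820093183859
bBL bBR 219.0 8.157199094453077
bBL bTL 197.0 7.956578190329001
bBR bTR 195.0 8.288698437771238
gBR gTR 177.0 9.03034393090608
gTL gTR 235.0 8.183115858471325
gBL gBR 239.0 8.248257464396602
```

```bash
cat >> h.py <<'E'
def pose(x,y,z,yaw,pitch):
    """tool pose: tool x along heading yaw, tool z down, then nose-down pitch (deg) about tool -y"""
    Rm=R.from_euler('z',yaw,degrees=True)*R.from_matrix(np.diag([1,-1,-1.]))*R.from_euler('y',-pitch,degrees=True)
    return np.array([x,y,z]),Rm
def go(p,Rm,p0=None,R0=None,s=None):
    """rows: per-row turn/shift (screw) from the measured pose, or from p0,R0"""
    from scipy.linalg import logm
    if p0 is None:
        s=observe();p0=s['eef_pos'];R0=R.from_rotvec(s['tool_rot'])
    T0=np.eye(4);T0[:3,:3]=R0.as_matrix();T0[:3,3]=p0
    T=np.eye(4);T[:3,:3]=Rm.as_matrix();T[:3,3]=p
    D=np.linalg.inv(T0)@T;r=R.from_matrix(D[:3,:3]).as_rotvec(degrees=True);L=np.real(logm(D))
    v=L[:3,3]*1e3;n=int(np.ceil(max(np.linalg.norm(r)/8.5,np.linalg.norm(v)/49,1)))
    print('plain turn',r.round(2),'shift',(D[:3,3]*1e3).round(1),'| N',n,'per row',(r/n).round(2),(v/n).round(1))
E
python3 - <<'E'
from h import *
a=pose(.523,-.4225,.12,-10,0);go(*a)
E
```

```text
plain turn [-0.    0.   24.26] shift [ 402.9 -111.7  111.3] | N 9 per row [-0.   0.   2.7] [ 41.5 -21.7  12.4]
```

```bash
python3 -m inch '[[[0,0,2.7],[41.5,-21.7,0],0],[[0,0,2.7],[41.5,-21.7,0],0],[[0,0,2.7],[41.5,-21.7,0],0],[[0,0,2.7],[41.5,-21.7,0],0],[[0,0,2.7],[41.5,-21.7,0],0],[[0,0,2.7],[41.5,-21.7,0],0],[[0,0,2.7],[41.5,-21.7,0],0],[[0,0,2.7],[41.5,-21.7,0],0],[[0,0,2.7],[41.5,-21.7,0],0],[[0,0,0],[0,0,40],0],[[0,0,0],[0,0,40],0],[[0,0,0],[0,0,31],0]]' 120
python3 - <<'E'
from h import *
capture('top');a=capture('side');cv2.imwrite('pics/s1.png',cv2.resize(a[80:290,230:510],(800,600)))
go(*pose(.523,-.4225,.022,-10,0))
E
```

```text
clock: 2.2
eef_pos: [0.5184, -0.4132, 0.1182]
tool_rot: [-3.129, 0.273, 0.001]
contact_force: [-0.2, -0.5, 0.2]
finger_gap: 0.0856
grasp_force: 0.0
plain turn [-0.21  0.34 -0.03] shift [ 8.8  9.4 94. ] | N 2 per row [-0.1   0.17 -0.01] [ 4.3  4.6 47. ]
```

View pics/s1.png

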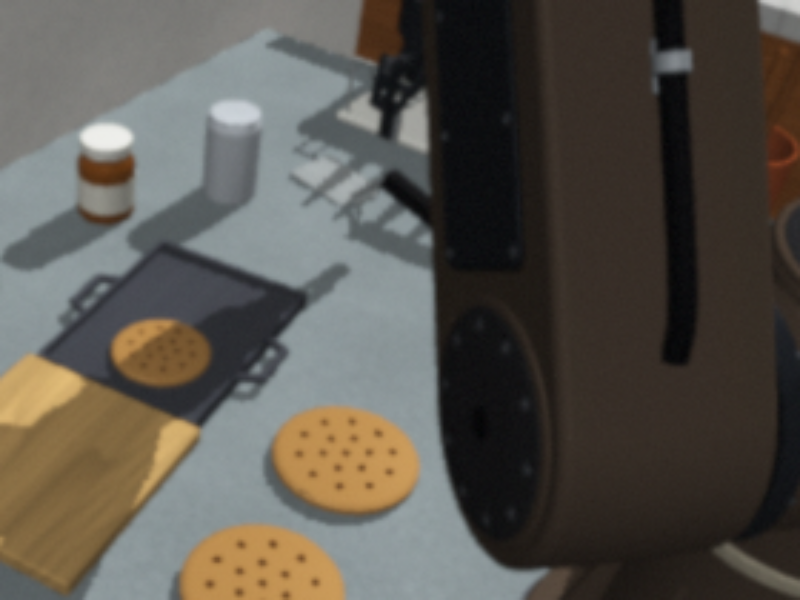

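The side view shows the gripper above the turner handle, front end at (400,190) in the crop; the arm hides the rest. Descend.

```bash
python3 -m inch '[[[0,0,0],[0,0,0],0],[[0,0,0],[0,0,0],0]]'
python3 -c "
from h import *
go(*pose(.523,-.4225,.022,-10,0))"
```

```text
clock: 2.5
eef_pos: [0.5193, -0.4151, 0.1224]
tool_rot: [3.128, -0.275, 0.003]
contact_force: [0.8, 0.4, 1.1]
finger_gap: 0.0856
grasp_force: 0.0
plain turn [ 0.08 -0.13 -0.06] shift [  4.7   6.5 100.4] | N 3 per row [ 0.03 -0.04 -0.02] [ 1.6  2.2 33.5]
```

```bash
python3 -m inch '[[[0,0,0],[2.4,6.5,0],0],[[0,0,0],[2.3,0,35],0],[[0,0,0],[0,0,35],0],[[0,0,0],[0,0,25],0],[[0,0,0],[0,0,5],0],[[0,0,0],[0,0,0],0],[[0,0,0],[0,0,0],0]]'
python3 - <<'E'
from h import *
go(*pose(.523,-.4225,.022,-10,0))
a=capture('top');cv2.imwrite('pics/c2.png',cv2.resize(a[150:290,380:500],None,fx=4.2,fy=4.2,interpolation=cv2.INTER_CUBIC))
E
```

```text
clock: 3.2
eef_pos: [0.5229, -0.4224, 0.0222]
tool_rot: [3.128, -0.275, 0.003]
contact_force: [0.4, 0.3, 0.8]
finger_gap: 0.0853
grasp_force: 0.0
plain turn [ 0.07 -0.12 -0.05] shift [0.1 0.1 0.2] | N 1 per row [ 0.07 -0.12 -0.05] [0.1 0.1 0.2]
```

View pics/c2.png

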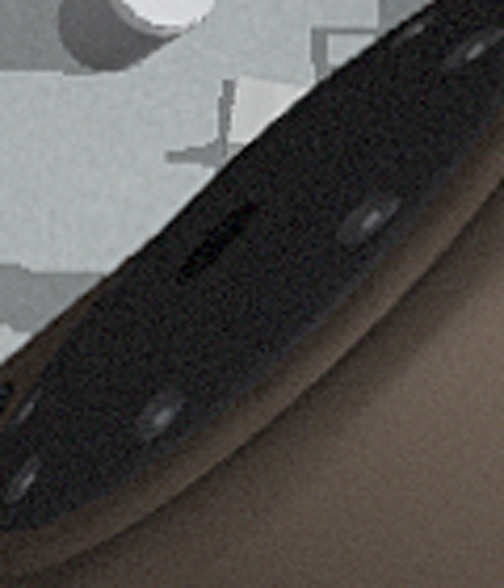

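The arm hides the handle; only the blade tip shows, at (260,100) in the crop. Close and lift.

```bash
python3 -m inch '[[[0,0,0],[0,0,0],1],[[0,0,0],[0,0,0],1],[[0,0,0],[0,0,0],1],[[0,0,0],[0,0,0],1],[[0,0,0],[0,0,0],1],[[0,0,0],[0,0,0],1],[[0,0,0],[0,0,0],1],[[0,0,0],[0,0,0],1],[[0,0,0],[0,0,0],1],[[0,0,0],[0,0,0],1]]' 120
python3 -m inch '[[[0,0,0],[0,0,-10],1],[[0,0,0],[0,0,-30],1],[[0,0,0],[0,0,-45],1],[[0,0,0],[0,0,-45],1],[[0,0,0],[0,0,0],1],[[0,0,0],[0,0,0],1]]'
python3 - <<'E'
from h import *
# via point beside, then pre-insertion
psi=8.2;gx=np.array([np.cos(np.radians(psi)),np.sin(np.radians(psi)),0]);gy=np.array([-gx[1],gx[0],0])
rim=np.array([.5577,.0422,.011]);tip=rim+gx*-.0094+gy*-.135
p=12;g=tip-gy*.15;print(tip,g)
go(*pose(g[0],g[1],.152,98.2,0))
E
```

```text
clock: 4.25
eef_pos: [0.522, -0.4213, 0.0206]
tool_rot: [3.129, -0.275, 0.0]
contact_force: [-0.4, 1.5, 5.4]
finger_gap: 0.0162
grasp_force: 116.9
clock: 4.85
eef_pos: [0.5224, -0.4217, 0.1518]
tool_rot: [3.128, -0.275, 0.003]
contact_force: [-0.2, 0.1, -2.7]
finger_gap: 0.0162
grasp_force: 117.3
[ 0.56765101 -0.0927605   0.011     ] [ 0.58904535 -0.24122694  0.011     ]
plain turn [ 1.6000e-01 -1.0000e-02 -1.0825e+02] shift [  34.2 -189.4   -0.3] | N 13 per row [ 0.01 -0.   -8.33] [15.6 -7.5 -0. ]
```

```bash
python3 -m inch '[[[0,0,0],[0,0,-40],1],[[0,0,-8.3],[15.6,-7.5,0],1],[[0,0,-8.3],[15.6,-7.5,0],1],[[0,0,-8.3],[15.6,-7.5,0],1],[[0,0,-8.3],[15.6,-7.5,0],1],[[0,0,-8.3],[15.6,-7.5,0],1],[[0,0,-8.3],[15.6,-7.5,0],1],[[0,0,-8.3],[15.6,-7.5,0],1],[[0,0,-8.3],[15.6,-7.5,0],1],[[0,0,-8.3],[15.6,-7.5,0],1],[[0,0,-8.3],[15.6,-7.5,0],1],[[0,0,-8.3],[15.6,-7.5,0],1]]'
python3 -m inch '[[[0,0,-8.3],[15.6,-7.5,0],1],[[0,0,-8.3],[15.6,-7.5,0],1],[[0,0,0],[0,0,0],1],[[0,0,0],[0,0,0],1]]'
python3 - <<'E'
from h import *
a=capture('top');b=capture('side')
cv2.imwrite('pics/c3.png',np.hstack([cv2.resize(a[130:330,200:430],(400,348)),cv2.resize(b[100:300,200:430],(400,348))]))
d=trace('top','turner')
for x in d[:2]:print(x['p'],x['bbox'])
s=observe();print(s['eef_pos'])
E
```

```text
clock: 6.05
eef_pos: [0.614, -0.2765, 0.1882]
tool_rot: [-2.376, -2.051, 0.002]
contact_force: [0.1, 0.3, -2.7]
finger_gap: 0.0164
grasp_force: 117.4
clock: 6.45
eef_pos: [0.6019, -0.2452, 0.1892]
tool_rot: [-2.065, -2.365, 0.001]
contact_force: [-0.2, -0.6, -1.5]
finger_gap: 0.0166
grasp_force: 117.4
0.77 [365.2, 187.3, 76.6, 39.3]
[ 0.60238317 -0.24603392  0.18975211]
```

View pics/c3.png

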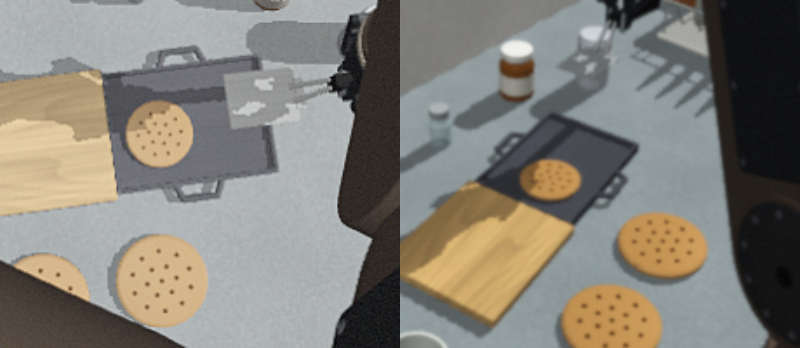

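Top crop (left half): the blade is held over the griddle's -y end, its front corners at (223,74) and (234,129), pointing at the oatcake at (159,133). It needs a shift toward -x.

Run:
```python
from h import *
s=observe();p0=s['eef_pos'];R0=R.from_rotvec(s['tool_rot'])
f=lambda q:[200+q[0]*.575-.2,130+q[1]*.575-.2]
for z in(.17,.18):
  A,B=px2w('top',[f((223,74)),f((234,129)) ],z);m=(A+B)/2;d=A-B
  C,D=px2w('top',[f((300,68)),f((303,122))],.169)
  print(z,A,B,'mid',m,'tool frame',R0.inv().apply(m-p0)*1e3,'normal yaw',np.degrees(np.arctan2(d[1],d[0]))+90)
psi=np.radians(8.2);gx=np.array([np.cos(psi),np.sin(psi),0]);gy=np.array([-gx[1],gx[0],0])
rim=np.array([.5577,.0422,.011]);tip=rim+gx*-.0094+gy*-.135
P,Q=pose(0,0,0,98.2,12)
# tip in tool frame, vertical grasp: x 145, z -(… ) : tip 41-rise below grip, grip 19 behind TCP
for rise in(2,10,18):
  t=np.array([.145,0,-.019+.041-rise/1e3]); P=tip+[0,0,.012]-Q.apply(t);print(rise,P);
t=np.array([.145,0,.012]);P=tip+[0,0,.03]-Q.apply(t);go(P,Q)
```

```text
0.17 [ 0.61746841 -0.09938996  0.17      ] [ 0.54705271 -0.1130829   0.17      ] mid [ 0.58226056 -0.10623643  0.17      ] tool frame [141.22965511  -1.14947742  19.78045015] normal yaw 101.0043266835974
0.18 [ 0.61531227 -0.09802501  0.18      ] [ 0.54575052 -0.1115519   0.18      ] mid [ 0.5805314  -0.10478846  0.18      ] tool frame [142.89878196  -2.67296753   9.78146895] normal yaw 101.00432668359737
2 [ 0.58728719 -0.22902613  0.07271015]
10 [ 0.58752442 -0.23067242  0.06488497]
18 [ 0.58776165 -0.23231871  0.05705979]
plain turn [ -0.08 -12.01  -0.47] shift [ 17.2 -12.6 106.9] | N 3 per row [-0.03 -4.   -0.16] [ 9.5 -4.2 34.9]
```

```bash
python3 -m inch '[[[0,-4,0],[9,-3.5,33],1],[[0,-4,0],[9,-3.5,33],1],[[0,-4,0],[9,-3.5,33],1],[[0,0,0],[0,0,0],1],[[0,0,0],[0,0,0],1],[[0,0,0],[0,0,0],1]]'
python3 - <<'E'
from h import *
psi=np.radians(8.2);gx=np.array([np.cos(psi),np.sin(psi),0]);gy=np.array([-gx[1],gx[0],0])
rim=np.array([.5577,.0422,.011]);tip=rim+gx*-.0094+gy*-.135
P,Q=pose(0,0,0,98.2,12);t=np.array([.145,0,.012])
s=observe();T=s['eef_pos']+R.from_rotvec(s['tool_rot']).apply(t)-rim;print('tip rel rim',T@gx,T@gy,T[2],s['contact_force'])
go(tip+[0,0,.02]-Q.apply(t),Q)
b=capture('top');c=capture('side')
cv2.imwrite('pics/c4.png',np.hstack([cv2.resize(b[150:270,260:400],(400,343)),cv2.resize(c[130:250,240:380],(400,343))]))
print(R.from_rotvec(s['tool_rot']).inv().apply([0,0,-1]))
E
```

```text
clock: 7.2
eef_pos: [0.5908, -0.2283, 0.0914]
tool_rot: [1.956, 2.242, -0.203]
contact_force: [0.0, 0.0, -1.2]
finger_gap: 0.0164
grasp_force: 117.5
tip rel rim -0.004746045957255723 -0.13309936673349312 0.038536499456154644 [ 0.02952341  0.02013049 -1.15312915]
plain turn [ 0.05  0.   -0.42] shift [ 2.  -3.6 18.5] | N 1 per row [ 0.05  0.   -0.42] [ 2.  -3.6 18.5]
[ 0.20794274 -0.00237496  0.97813812]
```

View pics/c4.png

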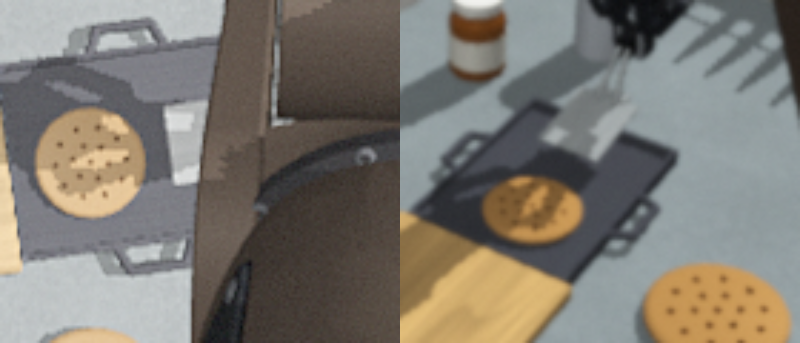

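Top crop: blade front edge from (165,105) to (174,184), oatcake at (90,163). Side crop: front edge from (542,143) to (602,163). I'll triangulate the blade's front corners.

```bash
cat >> h.py <<'E'
def tri(pa,pb):
    def ray(cam,p):
        A=px2w(cam,[p],0.)[0];B=px2w(cam,[p],.3)[0];d=B-A;return A,d/np.linalg.norm(d)
    A,a=ray('top',pa);B,b=ray('side',pb)
    st=np.linalg.lstsq(np.c_[a,-b],B-A,rcond=None)[0];return (A+a*st[0]+B+b*st[1])/2,np.linalg.norm(A+a*st[0]-B-b*st[1])
psi=np.radians(8.2);gx=np.array([np.cos(psi),np.sin(psi),0]);gy=np.array([-gx[1],gx[0],0]);rim=np.array([.5577,.0422,.011])
def rel(P): P=np.asarray(P)-rim;return np.round(np.array([P@gx,P@gy,P[2]])*1e3,1)
E
python3 - <<'E'
from h import *
ft=lambda q:[260+q[0]*.35-.3,150+q[1]*.35-.3]
fs=lambda q:[240+(q[0]-400)*.35-.3,130+q[1]*.35-.3]
A=tri(ft((165,105)),fs((542,143)));B=tri(ft((174,184)),fs((602,163)))
print(rel(A[0]),A[1],rel(B[0]),B[1]);m=(A[0]+B[0])/2
s=observe();print('mid',rel(m),R.from_rotvec(s['tool_rot']).inv().apply(m-s['eef_pos'])*1e3,np.linalg.norm(A[0]-B[0]))
for cam,f in(('top',1),('side',1)):
  for d in trace(cam,'oatcake'):
    p=np.argwhere(d['pixels'])[:,::-1];q=px2w(cam,[p.mean(0)],.021)[0]
    if abs(rel(q)[0])<60:print(cam,d['p'],rel(q))
E
```

```text
[  29.8 -139.6   24.9] 0.00486711198913262 [ -42.6 -136.7   31.8] 0.005562903818454847
mid [  -6.4 -138.2   28.4] [142.27818065  -1.43795503  22.98921931] 0.07280015554567576
top 0.63 [ -9.8 -66.1  10. ]
side 0.81 [-12.1 -57.5  10. ]
```

```bash
python3 -m inch '[[[0,0,0],[3.7,-3.5,17.6],1],[[0,0,0],[0,0,0],1],[[0,0,0],[0,0,0],1],[[0,0,0],[0,0,0],1]]'; for i in 1; do python3 -m inch '[[[0,0,0],[0.6,0,2.9],1],[[0,0,0],[0,0,0],1],[[0,0,0],[0,0,0],1]]'; done;  python3 -m inch '[[[0,0,0],[0.4,0,2],1],[[0,0,0],[0,0,0],1],[[0,0,0],[0,0,0],1]]'
```

```text
clock: 7.8
eef_pos: [0.5863, -0.2279, 0.0726]
tool_rot: [1.956, 2.243, -0.205]
contact_force: [0.4, 0.1, -2.1]
finger_gap: 0.0164
grasp_force: 117.5
clock: 8.1
eef_pos: [0.5858, -0.2276, 0.069]
tool_rot: [1.956, 2.244, -0.205]
contact_force: [0.4, -0.5, -0.5]
finger_gap: 0.0163
grasp_force: 117.5
clock: 8.4
eef_pos: [0.5857, -0.2276, 0.0668]
tool_rot: [1.956, 2.244, -0.206]
contact_force: [-0.4, 0.0, -2.4]
finger_gap: 0.0161
grasp_force: 117.5
```

```bash
cat > o.py <<'E'
from h import *
s=observe();print('TRQ',s['torque'].round(3),s['contact_force'].round(2),'z',s['eef_pos'][2].round(4))
E
python3 -m inch '[[[0,0,0],[1.2,0,5.9],1],[[0,0,0],[0,0,0],1],[[0,0,0],[0,0,0],1]]'; python3 o.py;  python3 -m inch '[[[0,0,0],[0.3,0,1.5],1],[[0,0,0],[0,0,0],1],[[0,0,0],[0,0,0],1]]'|grep force;python3 o.py;  python3 -m inch '[[[0,0,0],[0.3,0,1.5],1],[[0,0,0],[0,0,0],1],[[0,0,0],[0,0,0],1]]'|grep force;python3 o.py
```

```text
clock: 8.7
eef_pos: [0.5856, -0.2276, 0.0605]
tool_rot: [1.956, 2.245, -0.206]
contact_force: [0.0, 0.4, -1.6]
finger_gap: 0.0164
grasp_force: 117.5
TRQ [ 0.131  0.016 -0.038] [ 0.03  0.39 -1.64] z 0.0605
contact_force: [-0.8, -0.0, -1.0]
grasp_force: 117.5
TRQ [0.137 0.015 0.04 ] [-0.85 -0.01 -0.99] z 0.0593
contact_force: [0.3, -0.2, -1.9]
grasp_force: 117.5
TRQ [ 0.106  0.078 -0.01 ] [ 0.27 -0.15 -1.91] z 0.0577
```

```bash
python3 -m inch '[[[0,0,0],[0.3,0,1.5],1],[[0,0,0],[0,0,0],1],[[0,0,0],[0,0,0],1]]'|grep xx;python3 o.py;  python3 -m inch '[[[0,0,0],[0.3,0,1.5],1],[[0,0,0],[0,0,0],1],[[0,0,0],[0,0,0],1]]'|grep xx;python3 o.py
```

```text
TRQ [0.229 0.031 0.03 ] [ 0.32 -1.36  2.91] z 0.0564
TRQ [0.192 0.152 0.121] [-0.36 -4.38  8.89] z 0.0551
```

Run:
```python
from h import *
b=capture('top');c=capture('side')
cv2.imwrite('pics/c5.png',np.hstack([cv2.resize(b[150:270,260:400],(400,343)),cv2.resize(c[130:250,240:380],(400,343))]))
```

```text
(no output)
```

View pics/c5.png

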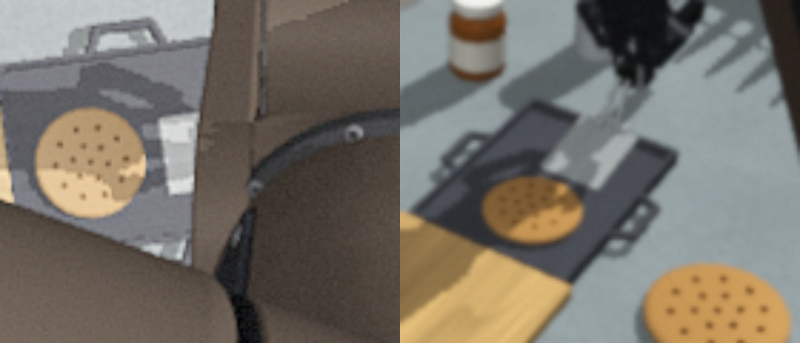

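Force rose to about 9 N with little moment: the contact is near the blade's rear edge, which sits over the -y rim, and the tip is not down yet. I'll lift and pitch the nose down more.

```bash
python3 -m inch '[[[0,0,0],[-1.2,0,-5.9],1],[[0,-4,0],[1.7,0,-10],1],[[0,-4,0],[1.7,0,-10],1],[[0,0,0],[0,0,0],1],[[0,0,0],[0,0,0],1]]';python3 o.py
python3 - <<'E'
from h import *
s=observe();Q=R.from_rotvec(s['tool_rot']);print(Q.inv().apply([0,0,-1]),Q.inv().apply(gy))
print('tip',rel(s['eef_pos']+Q.apply([.143,0,.013])),'rear',rel(s['eef_pos']+Q.apply([.053,0,.024])))
E
```

```text
clock: 10.5
eef_pos: [0.5847, -0.2189, 0.0792]
tool_rot: [1.878, 2.159, -0.33]
contact_force: [0.4, -0.7, -2.3]
finger_gap: 0.0165
grasp_force: 117.7
TRQ [0.274 0.07  0.016] [ 0.45 -0.73 -2.25] z 0.0792
[3.40479949e-01 5.95477358e-04 9.40251588e-01] [ 0.94024397 -0.00429054 -0.34047447]
tip [ -10.  -132.3    7.2] rear [ -10.4 -220.6   27.5]
```

```bash
for i in 1; do python3 -m inch '[[[0,0,0],[0.7,0,1.9],1],[[0,0,0],[0,0,0],1],[[0,0,0],[0,0,0],1]]'|grep xx;python3 o.py; done
python3 -m inch '[[[0,0,0],[0.5,0,1.4],1],[[0,0,0],[0,0,0],1],[[0,0,0],[0,0,0],1]]'|grep xx;python3 o.py
python3 -m inch '[[[0,0,0],[0.5,0,1.4],1],[[0,0,0],[0,0,0],1],[[0,0,0],[0,0,0],1]]'|grep xx;python3 o.py
```

```text
TRQ [ 0.178 -0.003 -0.012] [ 0.98  0.41 -1.86] z 0.0769
TRQ [0.081 0.051 0.019] [ 0.42 -1.37  0.81] z 0.0759
TRQ [-0.022  0.111  0.047] [-0.96 -3.77  5.18] z 0.0747
```

Working the moments about the wrist shows the contact is the blade tip (onset at z=0.0764, about 4 N/mm), and the blade bend is about 3 degrees. I'll go back to 12 degrees of pitch with a light touch.

```bash
python3 -m inch '[[[0,0,0],[-1,0,-2.8],1],[[0,4,0],[0,0,10],1],[[0,4,0],[-1,0,10],1],[[0,0,0],[0,0,0],1],[[0,0,0],[0,0,0],1]]'|grep pos;python3 o.py
python3 -m inch '[[[0,0,0],[0,0,0],1]]'|grep pos;python3 o.py
python3 - <<'E'
from h import *
s=observe();Q=R.from_rotvec(s['tool_rot']);print(Q.inv().apply([0,0,-1]),Q.inv().apply(gy))
print('tip',rel(s['eef_pos']+Q.apply([.143,0,.017])))
E
```

```text
eef_pos: [0.5852, -0.2272, 0.0584]
TRQ [0.122 0.011 0.019] [ 0.08  0.09 -2.6 ] z 0.0584
eef_pos: [0.5853, -0.2263, 0.0586]
TRQ [0.11  0.041 0.012] [ 0.18 -0.08 -2.26] z 0.0586
[2.09064411e-01 5.77097756e-04 9.77901702e-01] [ 0.97788565 -0.00588424 -0.20905751]
tip [ -10.2 -133.5    1.1]
```

```bash
python3 -m inch '[[[0,0,0],[0.3,0,1.2],1],[[0,0,0],[0,0,0],1],[[0,0,0],[0,0,0],1]]'|grep xx;python3 o.py
python3 -m inch '[[[0,0,0],[0.1,0,0.4],1],[[0,0,0],[0,0,0],1],[[0,0,0],[0,0,0],1]]'|grep xx;python3 o.py
```

```text
TRQ [0.273 0.051 0.041] [-0.03  0.22 -1.95] z 0.0574
TRQ [ 0.495 -0.07   0.043] [ 0.73  1.07 -0.1 ] z 0.0569
```

```bash
python3 -m inch '[[[0,0,0],[2.9,0,-0.6],1],[[0,0,0],[2.9,0,-0.6],1],[[0,0,0],[2.9,0,-0.6],1],[[0,0,0],[2.9,0,-0.6],1]]'|grep pos;python3 o.py
python3 -m inch '[[[0,0,0],[2.9,0,-0.6],1],[[0,0,0],[2.9,0,-0.6],1],[[0,0,0],[2.9,0,-0.6],1]]'|grep pos;python3 o.py
```

```text
eef_pos: [0.584, -0.2147, 0.0569]
TRQ [ 0.096 -0.026 -0.015] [-0.05 -0.94  1.52] z 0.0569
eef_pos: [0.5828, -0.2059, 0.0569]
TRQ [-0.058 -0.054 -0.027] [ 0.82 -2.47  1.96] z 0.0569
```

```bash
python3 -m inch '[[[0,0,0],[2.9,0,-0.6],1],[[0,0,0],[2.9,0,-0.6],1],[[0,0,0],[2.9,0,-0.6],1]]'|grep pos;python3 o.py
python3 -m inch '[[[0,0,0],[2.9,0,-0.6],1],[[0,0,0],[2.9,0,-0.6],1],[[0,0,0],[2.9,0,-0.6],1]]'|grep pos;python3 o.py
python3 -m inch '[[[0,0,0],[2.9,0,-0.6],1],[[0,0,0],[2.9,0,-0.6],1]]'|grep pos;python3 o.py
python3 - <<'E'
from h import *
s=observe();Q=R.from_rotvec(s['tool_rot'])
print('tip',rel(s['eef_pos']+Q.apply([.143,0,.017])))
a=capture('side')
capture('top')
for cam in('top','side'):
  for d in trace(cam,'oatcake'):
    p=np.argwhere(d['pixels'])[:,::-1];q=px2w(cam,[p.mean(0)],.021)[0]
    if abs(rel(q)[0])<60:print(cam,d['p'],rel(q))
E
```

```text
eef_pos: [0.5816, -0.1972, 0.0568]
TRQ [-0.026 -0.007 -0.023] [-0.34 -2.07  2.45] z 0.0568
eef_pos: [0.5804, -0.1884, 0.0567]
TRQ [-0.24  -0.006 -0.015] [ 0.55 -4.26  2.24] z 0.0567
eef_pos: [0.5795, -0.1824, 0.0567]
TRQ [-0.107 -0.06   0.041] [-0.13 -3.1   2.51] z 0.0567
tip [ -9.6 -89.1  -0.7]
top 0.64 [ -6.6 -37.2  10. ]
side 0.76 [ -9.1 -42.3  10. ]
```

```bash
python3 -m inch '[[[0,0,0],[2.9,0,-0.6],1],[[0,0,0],[2.9,0,-0.6],1]]'|grep pos;python3 o.py
python3 -m inch '[[[0,0,0],[2.9,0,-0.6],1],[[0,0,0],[2.9,0,-0.6],1]]'|grep pos;python3 o.py
python3 - <<'E'
from h import *
s=observe();Q=R.from_rotvec(s['tool_rot'])
print('tip',rel(s['eef_pos']+Q.apply([.143,0,.017])))
b=capture('top');c=capture('side')
cv2.imwrite('pics/c6.png',np.hstack([cv2.resize(b[150:270,260:400],(400,343)),cv2.resize(c[130:250,240:380],(400,343))]))
for cam in('top','side'):
  for d in trace(cam,'oatcake'):
    p=np.argwhere(d['pixels'])[:,::-1];q=px2w(cam,[p.mean(0)],.021)[0]
    if abs(rel(q)[0])<60:print(cam,d['p'],rel(q))
E
```

```text
eef_pos: [0.5788, -0.1768, 0.0567]
TRQ [-0.064 -0.078  0.003] [ 0.32 -3.74  2.38] z 0.0567
eef_pos: [0.578, -0.1707, 0.0566]
TRQ [-0.053 -0.117 -0.004] [-0.38 -2.41  1.9 ] z 0.0566
tip [ -9.5 -77.3  -0.8]
top 0.67 [ -2.7 -25.   10. ]
side 0.69 [-10.  -43.8  10. ]
```

View pics/c6.png

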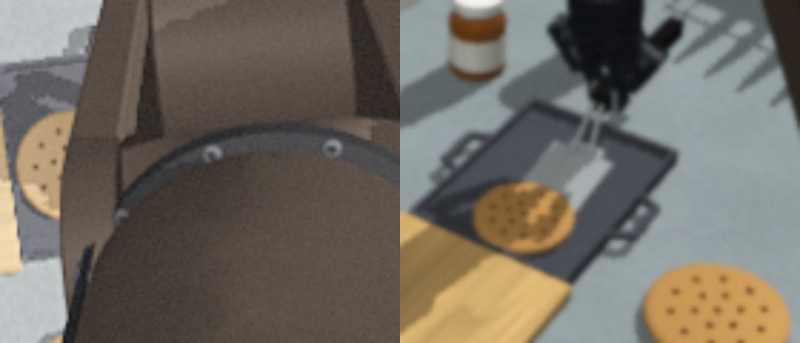

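Side crop: the oatcake is at (524,217), against the board-side rim, with the blade wedged about 25 mm under its near edge. Insert a little more and lift along an arc about the rim foot.

```bash
python3 -m inch '[[[0,0,0],[2.9,0,-0.6],1],[[0,0,0],[2,0,-0.5],1],[[0,0,0],[-0.8,0,-4.8],1],[[0,0,0],[-0.5,0,-4.9],1],[[0,0,0],[-0.2,0,-4.9],1],[[0,0,0],[0.2,0,-4.9],1],[[0,0,0],[0.5,0,-4.9],1],[[0,0,0],[0,0,0],1],[[0,0,0],[0,0,0],1]]';python3 o.py
python3 - <<'E'
from h import *
s=observe();Q=R.from_rotvec(s['tool_rot'])
print('tip',rel(s['eef_pos']+Q.apply([.143,0,.017])))
c=capture('side')
cv2.imwrite('pics/c7.png',cv2.resize(c[130:250,240:380],(700,600)))
E
```

```text
clock: 15.8
eef_pos: [0.5768, -0.1617, 0.0809]
tool_rot: [1.956, 2.244, -0.205]
contact_force: [-0.1, -0.3, -2.2]
finger_gap: 0.0166
grasp_force: 117.5
TRQ [-0.03   0.004 -0.009] [-0.14 -0.31 -2.2 ] z 0.0809
tip [ -9.4 -68.2  23.5]
```

View pics/c7.png

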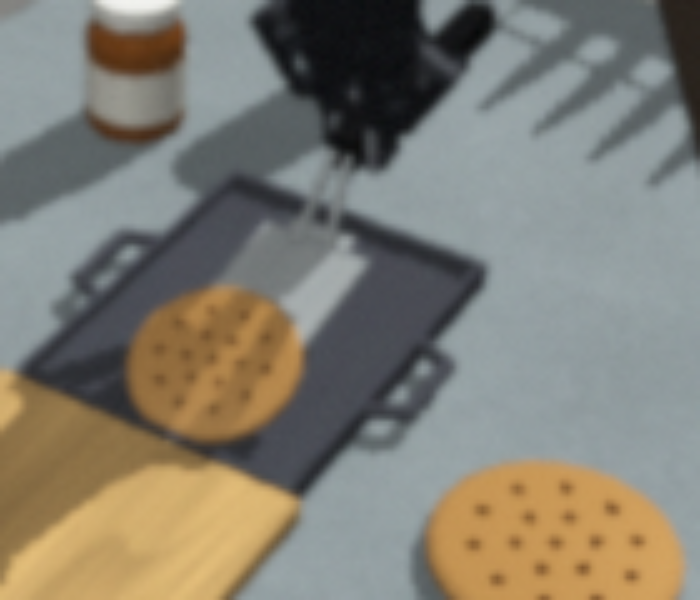

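The view shows the oatcake tipped about 20° on the blade front, its far edge against the rim by the board. Continue the arc.

```bash
cat > ck.py <<'E'
from h import *
s=observe();Q=R.from_rotvec(s['tool_rot'])
print('tip',rel(s['eef_pos']+Q.apply([.143,0,.017])),s['torque'].round(2),s['contact_force'].round(1))
for cam in('side','top'):
  capture(cam)
  for d in trace(cam,'oatcake'):
    p=np.argwhere(d['pixels'])[:,::-1]
    q=px2w(cam,[p.mean(0)],.023)[0]
    if abs(rel(q)[0])<75:
      c,sz,an=cv2.fitEllipse(cv2.convexHull(p.astype(np.int32)).reshape(-1,2).astype(np.float32)) if len(p)>30 else (0,0,0)
      print(cam,round(d['p'],2),rel(q),np.round(d['bbox'],0),len(p),'ell',np.round(sz,1),np.round(an))
E
python3 -m inch '[[[0,0,0],[0.8,0,-4.8],1],[[0,0,0],[1.2,0,-4.8],1],[[0,0,0],[1.5,0,-4.7],1],[[0,0,0],[1.8,0,-4.5],1],[[0,0,0],[2.1,0,-4.4],1],[[0,0,0],[2.4,0,-4.2],1],[[0,0,0],[2.7,0,-4.1],1],[[0,0,0],[0,0,0],1],[[0,0,0],[0,0,0],1]]'|grep clock;python3 ck.py
```

```text
clock: 16.75
tip [ -9.4 -49.3  51.6] [0.   0.11 0.01] [ 0.6 -0.7 -1.2]
```

```bash
cat > ck2.py <<'E'
from h import *
def W(r): return rim+gx*r[0]/1e3+gy*r[1]/1e3+np.array([0,0,r[2]/1e3])
for cam in('side','top'):
  a=capture(cam)
  for th in(0,20,46,70,90,135,180):
    t=np.radians(th);c=np.array([-9.4,-5,2]);u=np.array([0,-np.cos(t),np.sin(t)]);n=np.array([0,np.sin(t),np.cos(t)])
    P=[W(c+u*50+n*10+50*(np.cos(f)*np.array([1,0,0])+np.sin(f)*u)) for f in np.linspace(0,6.28,40)]
    p=w2px(cam,P);x0,y0=p.min(0);x1,y1=p.max(0)
    print(cam,th,'bbox',np.round([(x0+x1)/2,(y0+y1)/2,x1-x0,y1-y0]))
  for d in boxes_of(cam,'oatcake'): print('  det',round(d['p'],2),np.round(d['bbox']))
  h=cv2.cvtColor(a,cv2.COLOR_BGR2HSV)
  if cam=='side':
    sub=a[170:230:4,250:330:4];hs=h[170:230:4,250:330:4]
    m=((hs[...,0]<22)&(hs[...,1]>90)&(hs[...,2]>50))
    for r in m:print(''.join('#' if v else '.' for v in r))
E
python3 ck2.py
```

```text
side 0 bbox [285. 203.  35.  23.]
side 20 bbox [284. 200.  35.  30.]
side 46 bbox [281. 198.  34.  36.]
side 70 bbox [277. 200.  32.  36.]
side 90 bbox [274. 203.  31.  32.]
side 135 bbox [267. 216.  35.  15.]
side 180 bbox [265. 229.  37.  26.]
  det 0.97 [280. 200.  31.  42.]
  det 0.94 [351. 240.  50.  34.]
  det 0.75 [203. 320.  59.  68.]
  det 0.62 [320. 286.  58.  50.]
....................
....................
....................
....................
.....######.........
.....#######........
....########........
....########........
....########........
....########........
##..#######.........
####.######.........
######..............
#########...........
###########.........
top 0 bbox [287. 207.  39.  38.]
top 20 bbox [285. 207.  37.  39.]
top 46 bbox [279. 207.  28.  40.]
top 70 bbox [271. 207.  14.  40.]
top 90 bbox [263. 208.   5.  40.]
top 135 bbox [251. 211.  30.  39.]
top 180 bbox [249. 213.  38.  38.]
  det 0.75 [223. 302.  52.  53.]
  det 0.52 [121. 303.  71.  35.]
```

The detection matches the 46° prediction. Continue to about 74°.

```bash
python3 -m inch '[[[0,0,0],[3,0,-3.9],1],[[0,0,0],[3.3,0,-3.6],1],[[0,0,0],[3.5,0,-3.4],1],[[0,0,0],[3.7,0,-3.2],1],[[0,0,0],[4,0,-2.9],1],[[0,0,0],[4.2,0,-2.6],1],[[0,0,0],[4.3,0,-2.3],1],[[0,0,0],[0,0,0],1],[[0,0,0],[0,0,0],1]]'|grep clock;python3 ck2.py|grep -v bbox;python3 ck.py|grep tip
```

```text
clock: 18.05
  det 0.89 [278. 200.  28.  37.]
  det 0.81 [350. 240.  54.  37.]
  det 0.56 [319. 286.  56.  47.]
....................
....................
....................
....................
....####............
...######...........
...#######..........
...########.........
...########.........
....#######.........
##..#######.........
####..####..........
######..............
#########...........
###########.........
  det 0.86 [212. 298.  30.  46.]
tip [ -9.3 -19.6  67.4] [0.13 0.02 0.02] [ 0.6 -1.  -1.9]
```

```bash
python3 -m inch '[[[0,0,0],[4.5,0,-2],1],[[0,0,0],[4.6,0,-1.7],1],[[0,0,0],[4.7,0,-1.4],1],[[0,0,0],[4,0,-0.8],1],[[0,0,0],[3,0,-0.6],1],[[0,0,0],[3,0,-0.6],1],[[0,0,0],[0,0,0],1],[[0,0,0],[0,0,0],1]]'|grep clock;python3 ck2.py|grep -v bbox;python3 ck.py|grep tip
```

```text
clock: 19.25
  det 0.91 [267. 221.  31.  28.]
  det 0.78 [351. 240.  51.  33.]
  det 0.61 [321. 286.  55.  49.]
....................
....................
....................
....................
....................
....................
....................
....................
....................
....................
#######.............
#########...........
#########...........
#########...........
###########.........
  det 0.56 [201. 302.   6.  21.]
  det 0.3 [304. 213.  72.  25.]
tip [-9.   5.2 69.5] [0.16 0.   0.04] [ 0.   0.3 -1.7]
```

```bash
python3 -m inch '[[[0,0,0],[-20,0,-8],1],[[0,0,0],[-35,0,-20],1],[[0,0,0],[-40,0,-20],1],[[0,0,0],[-40,0,-20],1],[[0,0,0],[-30,0,-20],1],[[0,0,0],[0,0,0],1],[[0,0,0],[0,0,0],1]]'|grep -E 'clock|pos';python3 ck2.py|grep -v bbox
python3 - <<'E'
from h import *
for cam in('side','top'):
  for d in trace(cam,'oatcake'):
    p=np.argwhere(d['pixels'])[:,::-1]
    w=px2w(cam,p,.028);r=np.array([rel(q) for q in w])
    print(cam,round(d['p'],2),np.round(d['bbox']),len(p),'rel mean',r.mean(0),'min',r.min(0)[:2],'max',r.max(0)[:2])
E
```

```text
clock: 20.35
eef_pos: [0.586, -0.231, 0.2474]
  det 0.92 [350. 240.  51.  33.]
  det 0.7 [322. 289.  57.  47.]
....................
....................
....................
....................
....................
....................
....................
....................
....................
....................
#######.............
#########...........
#########...........
#########...........
###########.........
  det 0.92 [255. 215.  36.  41.]
  det 0.8 [225. 303.  54.  54.]
  det 0.65 [292. 290.  55.  51.]
side 0.92 [269. 223.  31.  23.] 752 rel mean [-11.6956117   41.96914894  17.        ] min [-58.7  -8.4] max [37.1 92.2]
side 0.78 [351. 241.  51.  35.] 1579 rel mean [-230.5111463   -16.58454718   17.        ] min [-296.2  -86.8] max [-162.8   50.1]
side 0.78 [320. 286.  56.  44.] 2137 rel mean [-236.50968648  155.85680861   17.        ] min [-303.    88.3] max [-168.8  219.3]
top 0.87 [253. 213.  39.  37.] 1113 rel mean [-11.07996406  32.72632525  17.        ] min [-57.7 -15.1] max [36.7 80.6]
top 0.64 [223. 303.  50.  52.] 2243 rel mean [-227.160856    132.75760143   17.        ] min [-294.2   65.7] max [-161.   199.5]
top 0.63 [293. 292.  56.  50.] 2209 rel mean [-220.03005885  -41.36007243   17.        ] min [-285.2 -107.2] max [-153.6   25. ]
```

Run:
```python
from h import *
a=capture('top')
for d in trace('top','oatcake'):
  m=cv2.erode(d['pixels'].astype(np.uint8),np.ones((9,9)))>0
  g=cv2.cvtColor(a,cv2.COLOR_BGR2GRAY).astype(np.float32);bh=cv2.morphologyEx(g,cv2.MORPH_BLACKHAT,np.ones((5,5)))
  print(np.round(d['bbox']),'blackhat p95',np.percentile(bh[m],95),bh[m].mean(),'holes>15:',(bh[m]>15).mean())
go(*pose(.5224,-.4217,.2,-10,0))
```

```text
[253. 213.  37.  40.] blackhat p95 7.0 2.716007 holes>15: 0.020654044750430294
[294. 292.  54.  52.] blackhat p95 51.44995 7.9194217 holes>15: 0.11019283746556474
[224. 303.  51.  53.] blackhat p95 58.19995 8.748846 holes>15: 0.10876730388925511
plain turn [ 11.24   8.25 107.46] shift [-167.4  -89.3   83.4] | N 13 per row [0.86 0.63 8.27] [-15.5   8.1   5.5]
```

The plain face is up and the oatcake lies flat on the board. Bring the turner back to its old place.

```bash
python3 -m inch '[[[0,6,0],[0,0,0],1],[[0,6,0],[0,0,0],1],[[0,0,8.3],[-15.5,8,0],1],[[0,0,8.3],[-15.5,8,0],1],[[0,0,8.3],[-15.5,8,0],1],[[0,0,8.3],[-15.5,8,0],1],[[0,0,8.3],[-15.5,8,0],1],[[0,0,8.3],[-15.5,8,0],1],[[0,0,8.3],[-15.5,8,0],1],[[0,0,8.3],[-15.5,8,0],1],[[0,0,8.3],[-15.5,8,0],1],[[0,0,8.3],[-15.5,8,0],1]]'|grep pos
python3 -m inch '[[[0,0,8.3],[-15.5,8,0],1],[[0,0,8.3],[-15.5,8,0],1],[[0,0,8.3],[-15.5,8,0],1],[[0,0,0],[0,0,0],1],[[0,0,0],[0,0,0],1]]'|grep pos
python3 -c "
from h import *
go(*pose(.5224,-.4217,.06,-10,0))"
```

```text
eef_pos: [0.5799, -0.3907, 0.2468]
eef_pos: [0.5369, -0.4191, 0.2472]
plain turn [-0.01  0.    0.07] shift [-13.9   5.1 187.2] | N 4 per row [-0.    0.    0.02] [-3.5  1.3 46.8]
```

```bash
python3 -m inch '[[[0,0,0],[-13.9,5.1,20],1],[[0,0,0],[0,0,45],1],[[0,0,0],[0,0,45],1],[[0,0,0],[0,0,45],1],[[0,0,0],[0,0,32],1],[[0,0,0],[0,0,0],1],[[0,0,0],[0,0,0],1]]'|grep pos;python3 o.py
python3 -m inch '[[[0,0,0],[0,0,20],1],[[0,0,0],[0,0,12],1],[[0,0,0],[0,0,0],1],[[0,0,0],[0,0,0],1]]'|grep pos;python3 o.py
python3 -m inch '[[[0,0,0],[0,0,3],1],[[0,0,0],[0,0,0],1],[[0,0,0],[0,0,0],1]]'|grep pos;python3 o.py
```

```text
eef_pos: [0.523, -0.4215, 0.0606]
TRQ [ 0.022 -0.037 -0.001] [-0.09 -0.82 -1.17] z 0.0606
eef_pos: [0.5229, -0.4221, 0.0294]
TRQ [ 0.037  0.056 -0.022] [ 0.17  0.2  -1.43] z 0.0294
eef_pos: [0.5225, -0.4219, 0.0256]
TRQ [0.046 0.019 0.062] [-0.18  0.73 -1.69] z 0.0256
```

```bash
python3 -m inch '[[[0,0,0],[0,0,2],1],[[0,0,0],[0,0,0],1],[[0,0,0],[0,0,0],1]]'|grep pos;python3 o.py
python3 -m inch '[[[0,0,0],[0,0,1.5],1],[[0,0,0],[0,0,0],1],[[0,0,0],[0,0,0],1]]'|grep pos;python3 o.py
```

```text
eef_pos: [0.5223, -0.4218, 0.0232]
TRQ [0.003 0.027 0.018] [-0.91 -0.01 -2.44] z 0.0232
eef_pos: [0.5223, -0.4218, 0.0217]
TRQ [ 0.044  0.019 -0.047] [-0.34  0.95 -2.1 ] z 0.0217
```

```bash
python3 -m inch '[[[0,0,0],[0,0,1.2],1],[[0,0,0],[0,0,0],1],[[0,0,0],[0,0,0],1]]'|grep pos;python3 o.py
python3 -m inch '[[[0,0,0],[0,0,0],0],[[0,0,0],[0,0,0],0],[[0,0,0],[0,0,0],0],[[0,0,0],[0,0,0],0],[[0,0,0],[0,0,0],0],[[0,0,0],[0,0,0],0],[[0,0,0],[0,0,0],0],[[0,0,0],[0,0,0],0]]'
python3 -m inch '[[[0,0,0],[0,0,-15],0],[[0,0,0],[0,0,-40],0],[[0,0,0],[0,0,-45],0],[[0,0,0],[0,0,-45],0],[[0,0,0],[0,0,-45],0],[[0,0,0],[0,0,0],0],[[0,0,0],[0,0,0],0],[[0,0,0],[0,0,0],0]]'
python3 - <<'E'
from h import *
a=capture('top');capture('side')
for cam in('top','side'):
  for q in('turner','oatcake','can','spoon','mug'):
    for d in trace(cam,q)[:3]:
      if d['p']>.4:print(cam,q,round(d['p'],2),np.round(d['bbox'],1))
  for d in trace(cam,'oatcake'):
    q=px2w(cam,[np.argwhere(d['pixels'])[:,::-1].mean(0)],.028)[0];print(rel(q))
E
```

```text
eef_pos: [0.5224, -0.4219, 0.0207]
TRQ [ 0.02   0.015 -0.054] [0.8  0.1  0.19] z 0.0207
clock: 25.55
eef_pos: [0.5223, -0.4218, 0.0206]
tool_rot: [3.13, -0.275, -0.0]
contact_force: [-0.1, 0.0, -0.1]
finger_gap: 0.0853
grasp_force: 0.0
clock: 26.35
eef_pos: [0.5218, -0.4213, 0.2101]
tool_rot: [-3.129, 0.275, 0.001]
contact_force: [0.5, 0.3, 0.2]
finger_gap: 0.0856
grasp_force: 0.0
top turner 0.91 [445.2 217.2  30.7 101.3]
top oatcake 0.76 [223.7 302.2  53.7  55.5]
top oatcake 0.75 [254.4 215.2  36.8  36.2]
top oatcake 0.6 [293.1 290.4  56.5  56.5]
top can 0.78 [413.8 148.5  36.9  36.8]
top spoon 0.61 [120.3 301.4  72.1  31.2]
top mug 0.87 [117.2 262.8  49.9  33.3]
[-227.8  132.1   17. ]
[-11.2  33.4  17. ]
[-221.6  -40.8   17. ]
side turner 0.69 [128.4 281.2  73.5  51.6]
side turner 0.6 [245.3 243.6 113.7  86.1]
side turner 0.58 [357.1 149.7  51.9  19.6]
side oatcake 0.84 [267.2 221.1  29.8  27.4]
side oatcake 0.8 [321.7 287.   56.8  49.3]
side oatcake 0.7 [350.6 240.6  53.2  34. ]
side can 0.56 [129.3 283.1  70.4  55.7]
side spoon 0.65 [241.2 372.7  86.2  61.4]
side mug 0.85 [203.9 321.3  60.1  66. ]
[-12.8  42.3  17. ]
[-237.2  157.1   17. ]
[-231.   -15.8   17. ]
[-79.  370.3  17. ]
[ -57.9 -452.8   17. ]
```

```bash
python3 -c "
from cell import *
print(close_job())"
```

```text
the job is handed in; nothing more can be done
None
```

The job is handed in, verdict not shown: the oatcake lies upside down and flat on the board (camera networks show its plain face up, centre about 26 mm inside the board's edge), the turner is released on the worktop where it started, and the blade pressed the griddle with up to about 11 N (limit 12 N).

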